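# Set the cold light's aperture slide to its third click and switch the lamp on

## Robot

A 6-joint arm with a two-finger parallel gripper is mounted at the origin on the work surface. World frame = base frame: x ahead of the robot, y to its left, z up, the work surface at z = 0. Lengths are in m, angles in rad, forces in N, time in s.
With the tool pointing down it reaches from about 0.25 to 0.725 m from the base axis. Payload 9.7 kg.
Tool frame: the origin (TCP) lies at the very end of the fingers, on their centre line; the grasp point (between the pads) lies behind it (grasp_offset is the z of the grasp point in the tool frame, in m); z points along the fingers, y is the line along which they close (so a half turn about z gives the same grasp; the last joint's range is limited). The gripper opens to 85 mm and grips with 20 to 120 N. Pads are 22 mm wide; open, the fingers measure 114 mm over their backs; the gripper's body (76 mm by 85 mm) begins 54 mm behind the grasp point. The pads swing forward as they close: fully open they stand 13 mm farther back than shut.
Start: joints at [1.196, 0.087, 0.176, 1.66, 0, 1.571], TCP at [0.201, 0.512, 0.231] pointing down, gripper open.
Joint ranges: [-3.13, 3.13], [-0.85, 1.81], [-1.15, 1.24], [-2.2, 2.28], [-1.44, 1.52], [-3.14, 3.14]. Speed limits (rad/s): [2.22, 2.22, 2.57, 3.14, 3.14, 3.14].

## Interface

Orientations are given as a rotation vector (axis times angle).
In Python, from cell import * gives the robot as it stands. The module is installed in compiled form; this text tells all that it offers.
- The arm moves only by the shell command python3 -m creep 'ROWS' [FORCE]. ROWS is JSON, a list of rows, each an object with "slide": the shift along the tool's x, y, z in units of 50 mm (1.0 is 50 mm), a list of three; "delta_rot": the turn, a rotation vector about the tool's x, y, z in units of 5 degrees (1.0 is 5 degrees), a list of three; "jaw": the finger opening in mm, from 0 to 85.4. In form: [{"slide": [dx, dy, dz], "delta_rot": [ax, ay, az], "jaw": jaw}, ...]. A call has 1 to 8 rows; each row shifts and turns the commanded pose from where the row before left it, along the tool's axes as they then stand; what a row does not reach is not made up. A row lasts 1/8 s, in which the tool goes at most 62.5 mm and 10.7 degrees, less where a joint would pass 70% of its speed; a pose out of reach is approached as far as the arm can. A call is refused whole if a number of a shift passes 1 or a number of a turn 1, either way. A call with a gripper value outside its range is refused whole. The fingers move at their own pace and stop on an object; FORCE is the grip in N (left out, the last holds). Time passes only in rows, so rows that do not move let the fingers close. It gives the time, the measured TCP pose, the force, the opening and the grip force at its end, in the units of the state.
- get_state(): the state, without advancing time (a new reading comes with each control period).
- grab_frame(name): name is "scene" or "top" or "wrist"; returns the picture (400x640x3 uint8, blue, green, red); there is no depth.
- calibration(name): a dict with "mtx" (3x3 intrinsics, pixels), "extrinsics" (4x4, takes a point from world to camera coordinates). Camera axes: x right, y up, looking along -z (the intrinsics and any distortion apply to the point x, -y, -z); pixel columns grow to the right and rows downward; lengths in m; the calibration is good to about 2 mm. A picture is of the moment at which its call begins: read the wrist's pose just before it. calibration takes no time and is no camera call; for the wrist camera it gives the pose at the moment of the call.
- finish_job(): hands the job in; it is judged then, once.
The state is a dict: "time": time; "joints": joint angles; "qvel": joint speeds; "effort": joint torques, N m; "eef_pos": TCP position; "tcp_rot": TCP orientation; "wrist_force": force on the tool from outside, world axes, zero at the start; "torque": the same for the moment, N m; "finger_gap": finger opening in m; "finger_force": force on a finger pad.
Only numpy, scipy, OpenCV 4.12 (cv2) and the standard library are available. Lean on these libraries where they do the work, as an engineer would, in place of code of your own. Each camera call takes 0.05 s, during which the arm holds its last target. There are 200 camera calls.

## Task

Light the Petri dish under the microscope: with your fingertips push the aperture slide on top of the cold light source to the third of its five click stops, counted from the closed end of its slot (the end nearer you, with the shortest index mark), gently and without letting it run on into the fourth. Then press the round lamp button on the same housing down to its stop and let it come up again. Only push: do not pinch the slide, pick nothing up, and leave everything else on the housing and the bench where it stands.

Things in the scene. Friction and masses are not known exactly. Their poses are not given: they have to be found in the camera images.
- lamp: Cold light source, fixed to the bench: light grey housing 190 mm (x) by 250 mm (y), flat top deck 120 mm above the bench. Origin: centre of its underside, at bench height; x (within 0.3 rad of world x) points away from the operator, along the slot; y to its vented rear. From the front panel (-y) two stiff gooseneck light guides, at most 155 mm high, curve out to a stereo microscope.
- aperture_slot (a point): Middle of the aperture slot on the lamp's deck, 75 mm from the lamp's centre towards -y, axes those of the lamp. The slot, in a bare metal plate, runs along x; the tab's centre travels from -40 mm (closed end, nearer the operator) to +40 mm (fully open). Six black index marks beside it, growing from the shortest (closed) to the longest (open), show the closed end and the five stops.
- aperture (a joint): Slide travel in m along lamp +x: 0 closed, 0.080 fully open. Click stops at 0.016, 0.032, 0.048 (the third), 0.064, 0.080; a like notch at 0. Starts at 0 or the first stop (rarely balanced on the ridge between). Leaving a notch takes about 7 N, falling to nothing at the ridge 8 mm on; then it snaps forward into the next notch by itself. Pushed less, it springs back. It stays where it clicked in.
- aperture_tip (a point): Middle of the top face of the slide's black finger tab, 148 mm above the bench; axes those of the lamp. The tab is an upright block 12 mm along the slot, 24 mm across it, from 4 mm to 28 mm above the deck, on a thin stem; it moves with the slide.
- lamp_button (a joint): Travel of the lamp button in m, downwards: 0 up, 0.006 at its stop. A spring button: about 1.5 N starts it, 5 N holds it fully down, and it comes up when let go.
- lamp_button_top (a point): Middle of the top face of the round white lamp button, 22 mm across, at lamp x -45 mm, y +35 mm. When up it is 142 mm above the bench, 22 mm above the deck; it stands 10 mm out of its grey collar (38 mm across, 12 mm high).
- vial: Small amber glass vial with a white cap, 22 mm across and 52 mm high, loose on the lamp's deck about 100 mm beyond the button (lamp +x). Origin: centre of its underside. Bystander.
- lower_dish: Lower of two stacked covered Petri dishes, 90 mm across, 15 mm high, behind the lamp (its +y side). Origin: centre of its underside. Bystander.
- upper_dish: Upper of the two stacked dishes, 90 mm across, 15 mm high. Origin: centre of its underside. Bystander.
- pen: Marker pen lying on the bench before the lamp, 12 mm thick, 130 mm long along its y. Origin: centre of its underside. Bystander.
- forceps: Steel forceps lying on the bench before the lamp, 110 mm long along its x, 9 mm high. Origin: centre of its underside. Bystander.
- tally_counter: Round steel hand tally counter, 46 mm across and 26 mm high, on the bench near the stacked dishes. Origin: centre of its underside. Bystander.

How it is judged:
On the way, in this order (a step that is already met when the one before it is completed fails the run):
1. the aperture slide rests in its third click stop, the lamp button still up (value of joint aperture between 0.044 and 0.052 m and velocity of joint aperture between -0.02 and 0.02 m/s and value of joint lamp_button below 0.002 m), for 0.3 s.
2. the lamp button is pressed down to its stop with the slide in its third stop (value of joint lamp_button above 0.0045 m and value of joint aperture between 0.044 and 0.052 m), for 0.05 s.
At the end, for the whole second after the job is handed in: The aperture slide rests within 4 mm of its third click stop (0.044 to 0.052 m from the closed end), and the lamp button, pressed after the slide was set, is up again (less than 2 mm down) (all of step 1); the robot touches nothing.
It fails at once if the slide runs past the third stop into the fourth (value of joint aperture above 0.0575 m).
It fails at once if the lamp button is pressed while the slide is not in its third stop (value of joint lamp_button above 0.003 m and (value of joint aperture below 0.044 m or value of joint aperture above 0.052 m)).
It fails at once if the vial, a stacked dish, the pen, the forceps or the tally counter is lifted or shifted by more than 15 mm (distance of any of vial, lower_dish, upper_dish, pen, forceps, tally_counter from where it was at the start of the episode above 0.015 m).
It fails at once if the slide is pinched or pushed harder than 30 N (contact force between the fingers and aperture above 30 N).
It also fails if it takes over 58 s, if anything falls off the work surface, if the arm or the gripper's body presses on something with over 40 N, if the wrist force passes 120 N, or if a joint passes its speed limit or range.

## Working session

There is one attempt and no reset: what is moved stays moved. The work goes in short steps, Python scripts to look and compute and a shell command to move; the robot and the scene stay as the last step left them, time stands still between calls to the robot, and variables do not carry over. Pictures are saved under pics/ and viewed, at most 10 in all, crops included, and the job is handed in when it is done.

```bash
mkdir -p pics; cat > h.py <<'E'
from cell import *
import numpy as np, cv2
from scipy.spatial.transform import Rotation as R
def ray(c,u,v):
    K=np.array(c["mtx"]);E=np.array(c["extrinsics"])
    d=np.linalg.inv(K)@[u,v,1];d=np.array([d[0],-d[1],-d[2]])
    return -E[:3,:3].T@E[:3,3],E[:3,:3].T@d
def onz(c,u,v,z):
    o,d=ray(c,u,v);return o+d*(z-o[2])/d[2]
def proj(c,p):
    K=np.array(c["mtx"]);E=np.array(c["extrinsics"])
    q=E[:3,:3]@p+E[:3,3];q=K@[q[0],-q[1],-q[2]];return q[:2]/q[2]
E
python3 - <<'E'
from h import *
s=get_state();print({k:np.round(v,3) for k,v in s.items()})
for n in("top","scene"):
    c=calibration(n);print(n,c.keys(),np.round(ray(c,320,200),3))
    cv2.imwrite(f"pics/{n}0.png",grab_frame(n))
E
```

```text
{'time': np.float64(0.0), 'joints': array([ 1.196,  0.087,  0.175,  1.66 , -0.   ,  1.571]), 'qvel': array([-0.001,  0.001,  0.001,  0.001,  0.   , -0.   ]), 'effort': array([ 3.0000e-03, -5.2039e+01,  4.6480e+01,  1.6000e-02,  0.0000e+00,
        0.0000e+00]), 'eef_pos': array([0.201, 0.512, 0.231]), 'tcp_rot': array([-5.850e-01, -3.086e+00,  2.000e-03]), 'wrist_force': array([-0.148,  0.63 ,  0.931]), 'torque': array([-0.032,  0.001,  0.049]), 'finger_force': np.float64(0.0), 'finger_gap': np.float64(0.085)}
top dict_keys(['mtx', 'extrinsics']) [[ 0.454  0.104  0.944]
 [ 0.069 -0.027 -0.997]]
scene dict_keys(['mtx', 'extrinsics']) [[ 0.97   0.152  0.624]
 [-0.661 -0.06  -0.748]]
```

View pics/top0.png

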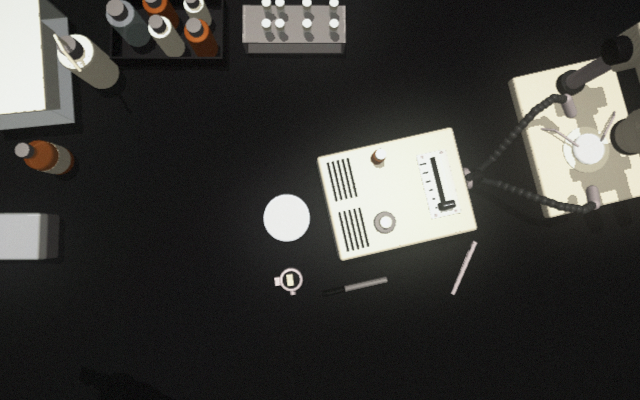

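View pics/scene0.png

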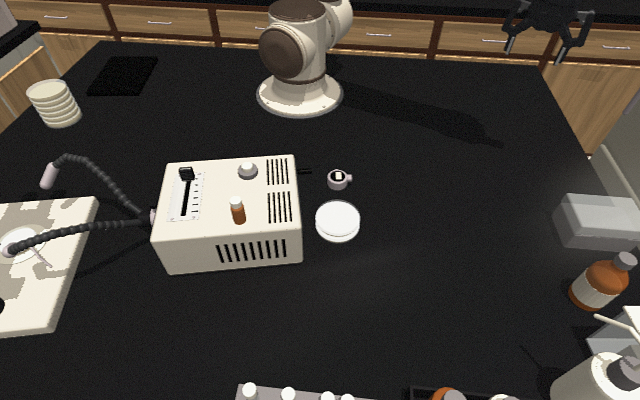

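The top view shows the lamp deck with corners near (317,157), (452,128), (477,230) and (343,260). The tab is at (447,206) near the closed end, the button at (386,222) and the vial at (378,157). The goosenecks leave at (470,178). The scene view agrees.

```bash
cat > m.py <<'E'
from h import *
c=calibration("top");im=grab_frame("top");g=cv2.cvtColor(im,cv2.COLOR_BGR2GRAY)
m=(g>120).astype(np.uint8);m[:, :300]=0;m[:,482:]=0;m[:110]=0;m[264:]=0
m=cv2.morphologyEx(m,cv2.MORPH_OPEN,np.ones((5,5)))
k=max(cv2.findContours(m,cv2.RETR_EXTERNAL,cv2.CHAIN_APPROX_NONE)[0],key=cv2.contourArea)
P=np.array([onz(c,*p[0],.12)[:2] for p in k],np.float32)
r=cv2.minAreaRect(P);print("deck rect",r)
b=cv2.boxPoints(r);e=[b[1]-b[0],b[2]-b[1]];e=min(e,key=np.linalg.norm);e=e*np.sign(e[0])
yaw=np.arctan2(e[1],e[0]);C=np.array(r[0]);M=np.array([[np.cos(yaw),-np.sin(yaw)],[np.sin(yaw),np.cos(yaw)]])
print("yaw",yaw,"centre",C)
L=lambda p:M.T@(p[:2]-C)
# tab: dark blob within 22px of expected; slot
def blob(mask,x,y,w,h,n,z):
    s=mask[y:y+h,x:x+w].astype(np.uint8);q=max(cv2.findContours(s,cv2.RETR_EXTERNAL,cv2.CHAIN_APPROX_NONE)[0],key=cv2.contourArea)
    (u,v),wh,a=cv2.minAreaRect(q);p=onz(c,u+x,v+y,z);print(n,(u+x,v+y),wh,a,"world",p,"lamp",L(p))
blob(g<70,430,150,30,66,"slot+tab",.12)
t=cv2.morphologyEx((g<70).astype(np.uint8),cv2.MORPH_OPEN,np.ones((6,6)))
blob(t,430,190,28,25,"tab",.148)
blob((g>190),374,212,24,24,"button",.142)
for n,p,z in(("tabclosed",(-40,-75),.148),("slotmid",(0,-75),.12),("button",(-45,35),.142)):
    w=np.r_[C+M@(np.array(p)/1e3),z];print(n,w,proj(c,w))
cv2.imwrite("pics/crop1.png",cv2.resize(im[115:270,305:490],None,fx=4,fy=3.8,interpolation=cv2.INTER_CUBIC)[:600])
E
python3 m.py
```

```text
deck rect ((0.523781418800354, -0.054462581872940063), (0.18848097324371338, 0.2507276237010956), 12.600732803344727)
yaw 0.21992426 centre [ 0.52378142 -0.05446258]
slot+tab (433.92415714263916, 164.67134857177734) (14.316057205200195, 3.148033380508423) 77.00537872314453 world [ 0.5733341  -0.12114175  0.12      ] lamp [ 0.03381272 -0.07588334]Traceback (most recent call last):
  File "m.py", line 18, in <module>
    blob(t,430,190,28,25,"tab",.148)
    ~~~~^^^^^^^^^^^^^^^^^^^^^^^^^^^^
  File "m.py", line 14, in blob
    s=mask[y:y+h,x:x+w].astype(np.uint8);q=max(cv2.findContours(s,cv2.RETR_EXTERNAL,cv2.CHAIN_APPROX_NONE)[0],key=cv2.contourArea)
                                           ~~~^^^^^^^^^^^^^^^^^^^^^^^^^^^^^^^^^^^^^^^^^^^^^^^^^^^^^^^^^^^^^^^^^^^^^^^^^^^^^^^^^^^^
ValueError: max() iterable argument is empty
```

```bash
sed -i 's/g<70/g<95/g; s/np.ones((6,6))/np.ones((4,4))/' m.py
python3 m.py
```

```text
deck rect ((0.5238519906997681, -0.05444177985191345), (0.18849925696849823, 0.25074657797813416), 12.625153541564941)
yaw 0.22035052 centre [ 0.52385199 -0.05444178]
slot+tab (439.1000003814697, 183.29999923706055) (53.12626266479492, 15.811387062072754) 71.56504821777344 world [ 0.54009919 -0.12954105  0.12      ] lamp [-0.00056022 -0.07683462]
tab (442.5, 205.0) (10.0, 5.0) 90.0 world [ 0.50001927 -0.12650859  0.148     ] lamp [-0.03900823 -0.06511514]
button (385.5, 223.5) (23.0, 23.0) 90.0 world [ 0.46913009 -0.02971783  0.142     ] lamp [-0.04799482  0.0360868 ]
tabclosed [ 0.50121203 -0.13637121  0.148     ] [448.24912963 204.27674459]
slotmid [ 0.54024487 -0.12762835  0.12      ] [438.0207585  183.22184095]
button [ 0.47229004 -0.03012377  0.142     ] [385.70722248 221.64690297]
```

View pics/crop1.png

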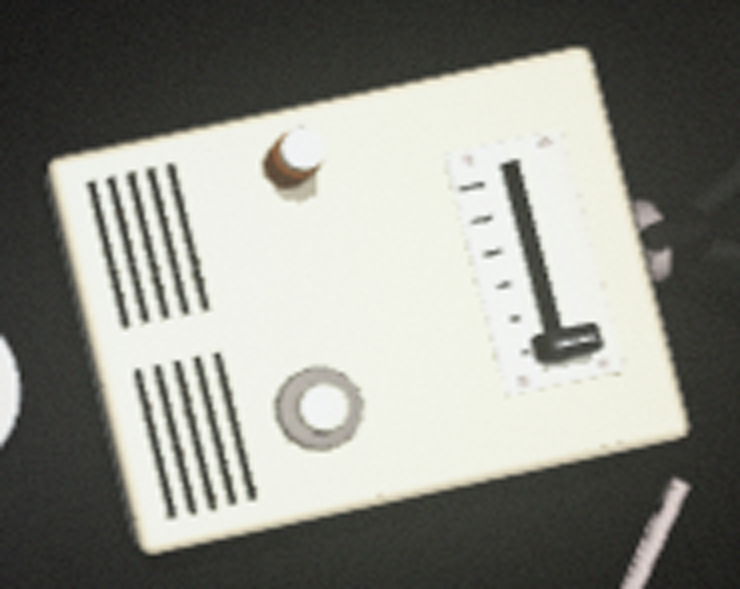

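The slide sits at the closed end, beside the shortest mark (crop 567,341 = pixel 447,205; predicted closed position 448,204). The measured deck is 188 × 251 mm, which fits. The button is at pixel (385.6,222).

```bash
cat >> h.py <<'E'
YAW=.220;C=np.array([.5239,-.0544]);M=np.array([[np.cos(YAW),-np.sin(YAW)],[np.sin(YAW),np.cos(YAW)]])
W=lambda x,y,z:np.r_[C+M@[x/1e3,y/1e3],z]
def go(x,y,z,sign=-1):
    s=get_state();Q=R.from_rotvec(s["tcp_rot"]);ex=np.r_[M@[sign,0],0];ez=np.array([0,0,-1.])
    G=R.from_matrix(np.c_[ex,np.cross(ez,ex),ez])
    p=np.array(s["eef_pos"]);print("t",round(s["time"],2),"lamp",np.round(np.r_[M.T@(p[:2]-C),p[2]]*1e3,1),"F",np.round(s["wrist_force"],1),"gap",s["finger_gap"])
    print("turn units",np.round(np.degrees((Q.inv()*G).as_rotvec())/5,2))
    d=W(x,y,z)-p
    print("slide now axes",np.round(Q.inv().apply(d)/.05,2),"goal axes",np.round(G.inv().apply(d)/.05,2))
E
python3 -c "
from h import *
print(R.from_rotvec(get_state()['tcp_rot']).as_matrix().round(3))
go(-78,-75,.231,-1);go(-78,-75,.231,1)"
```

```text
[[-0.931  0.366 -0.   ]
 [ 0.366  0.931 -0.001]
 [-0.    -0.001 -1.   ]]
t 0.2 lamp [-191.3  622.8  230.9] F [-0.7  0.7  0.3] gap 0.08543522500479926
turn units [-0.01 -0.   -6.82]
slide now axes [-9.700e+00 -1.029e+01  1.000e-02] goal axes [ -2.27 -13.96  -0.  ]
t 0.2 lamp [-191.3  622.8  230.9] F [-0.7  0.7  0.3] gap 0.08543522500479926
turn units [-0.000e+00  1.000e-02  2.918e+01]
slide now axes [-9.700e+00 -1.029e+01  1.000e-02] goal axes [ 2.27 13.96 -0.  ]
```

```bash
python3 -m creep '[{"slide":[0,0,0],"delta_rot":[0,0,-1],"jaw":0},{"slide":[0,0,0],"delta_rot":[0,0,-1],"jaw":0},{"slide":[0,0,0],"delta_rot":[0,0,-1],"jaw":0},{"slide":[0,0,0],"delta_rot":[0,0,-1],"jaw":0},{"slide":[0,0,0],"delta_rot":[0,0,-1],"jaw":0},{"slide":[0,0,0],"delta_rot":[0,0,-1],"jaw":0},{"slide":[0,0,0],"delta_rot":[0,0,-0.82],"jaw":0},{"slide":[0,0,0],"delta_rot":[0,0,0],"jaw":0}]' 40; python3 -m creep '[{"slide":[-0.4,-0.9,0],"delta_rot":[0,0,0],"jaw":0},{"slide":[-0.4,-0.9,0],"delta_rot":[0,0,0],"jaw":0},{"slide":[-0.4,-0.9,0],"delta_rot":[0,0,0],"jaw":0},{"slide":[-0.4,-0.9,0],"delta_rot":[0,0,0],"jaw":0},{"slide":[-0.4,-0.9,0],"delta_rot":[0,0,0],"jaw":0},{"slide":[-0.2,-0.9,0],"delta_rot":[0,0,0],"jaw":0},{"slide":[0,-0.9,0],"delta_rot":[0,0,0],"jaw":0},{"slide":[0,0,0],"delta_rot":[0,0,0],"jaw":0}]'; python3 -c "
from h import *
go(-78,-75,.231);print(get_state()['joints'])"
```

```text
time: 1.2
eef_pos: [0.2013, 0.5117, 0.2311]
tcp_rot: [0.345, -3.122, 0.001]
wrist_force: [0.1, -0.5, -0.5]
finger_gap: -0.0
finger_force: 0.0
time: 2.2
eef_pos: [0.3781, 0.2263, 0.2316]
tcp_rot: [-0.337, 3.123, -0.0]
wrist_force: [0.3, -0.1, 1.0]
finger_gap: 0.0001
finger_force: 0.0
t 2.2 lamp [-81.  305.8 231.6] F [ 0.3 -0.1  1. ] gap 5.843632497795762e-05
turn units [-0.    0.01 -0.06]
slide now axes [-0.1  -7.62  0.01] goal axes [-0.06 -7.62  0.01]
[ 5.39631868e-01 -1.72846611e-01 -7.41756630e-02  1.66901859e+00
 -2.97926300e-04  3.24752050e-01]
```

```bash
python3 -m creep '[{"slide":[0,-0.95,0],"delta_rot":[0,0,0],"jaw":0},{"slide":[0,-0.95,0],"delta_rot":[0,0,0],"jaw":0},{"slide":[0,-0.95,0],"delta_rot":[0,0,0],"jaw":0},{"slide":[0,-0.95,0],"delta_rot":[0,0,0],"jaw":0},{"slide":[0,-0.95,0],"delta_rot":[0,0,0],"jaw":0},{"slide":[0,-0.95,0],"delta_rot":[0,0,0],"jaw":0},{"slide":[0,-0.95,0],"delta_rot":[0,0,0],"jaw":0},{"slide":[0,-0.95,0],"delta_rot":[0,0,0],"jaw":0}]'; python3 -m creep '[{"slide":[0,0,0],"delta_rot":[0,0,0],"jaw":0},{"slide":[0,0,0],"delta_rot":[0,0,0],"jaw":0}]'; python3 -c "
from h import *
go(-78,-75,.131);print(get_state()['joints'])
c=calibration('wrist');cv2.imwrite('pics/w1.png',grab_frame('wrist'))
print(proj(c,W(-40,-75,.148)),proj(c,W(-45,35,.142)))"
```

```text
time: 3.2
eef_pos: [0.4612, -0.1433, 0.2312]
tcp_rot: [-0.344, 3.122, 0.0]
wrist_force: [0.3, -0.4, 0.1]
finger_gap: -0.0001
finger_force: 0.0
time: 3.45
eef_pos: [0.4607, -0.1416, 0.2311]
tcp_rot: [0.344, -3.122, -0.001]
wrist_force: [-0.4, 0.6, -0.4]
finger_gap: 0.0001
finger_force: 0.0
t 3.45 lamp [-80.7 -71.3 231.1] F [-0.4  0.6 -0.4] gap 9.019466387390295e-05
turn units [ 0.01 -0.   -0.  ]
slide now axes [-0.05 -0.07  2.  ] goal axes [-0.05 -0.07  2.  ]
[-2.98474076e-01 -7.47750716e-02  1.30484828e-02  1.65921948e+00
  3.70005051e-04 -5.18087987e-01]
[314.13293599 269.4454451 ] [469.69822893 258.95763646]
```

View pics/w1.png

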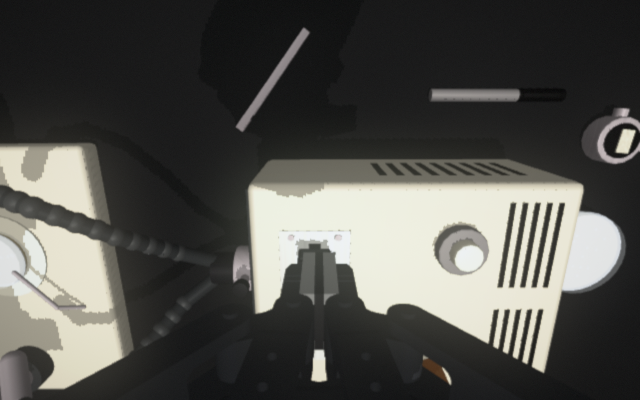

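The wrist view shows the button at (468,258) against a prediction of (470,259), so the lamp pose checks out. The closed fingers, tip near (318,250), line up with the slot and hide the tab. I'm descending behind the tab now.

```bash
python3 -m creep '[{"slide":[0,-0.07,0.5],"delta_rot":[0,0,0],"jaw":0},{"slide":[0,0,0.5],"delta_rot":[0,0,0],"jaw":0},{"slide":[0,0,0.5],"delta_rot":[0,0,0],"jaw":0},{"slide":[0,0,0.35],"delta_rot":[0,0,0],"jaw":0},{"slide":[0,0,0.12],"delta_rot":[0,0,0],"jaw":0},{"slide":[0,0,0],"delta_rot":[0,0,0],"jaw":0}]'; python3 -m creep '[{"slide":[-0.12,0,0],"delta_rot":[0,0,0],"jaw":0},{"slide":[-0.12,0,0],"delta_rot":[0,0,0],"jaw":0},{"slide":[-0.1,0,0],"delta_rot":[0,0,0],"jaw":0},{"slide":[0,0,0],"delta_rot":[0,0,0],"jaw":0}]';python3 -c "
from h import *
go(-57,-75,.131)"
```

```text
time: 4.25
eef_pos: [0.4615, -0.1454, 0.1331]
tcp_rot: [-0.346, 3.122, -0.0]
wrist_force: [-1.1, 0.5, 0.5]
finger_gap: -0.0004
finger_force: 0.0
time: 4.75
eef_pos: [0.4783, -0.142, 0.1327]
tcp_rot: [0.346, -3.122, -0.0]
wrist_force: [-0.2, -0.8, -0.6]
finger_gap: -0.0003
finger_force: 0.0
t 4.75 lamp [-63.6 -75.5 132.7] F [-0.2 -0.8 -0.6] gap -0.00025982559565795106
turn units [ 0.   -0.    0.01]
slide now axes [-0.13  0.01  0.03] goal axes [-0.13  0.01  0.03]
```

```bash
python3 -m creep '[{"slide":[-0.04,0,0],"delta_rot":[0,0,0],"jaw":0},{"slide":[-0.04,0,0],"delta_rot":[0,0,0],"jaw":0},{"slide":[0,0,0],"delta_rot":[0,0,0],"jaw":0}]' | grep -E "eef|wrist"; for i in 1; do python3 -m creep '[{"slide":[-0.03,0,0],"delta_rot":[0,0,0],"jaw":0},{"slide":[0,0,0],"delta_rot":[0,0,0],"jaw":0}]'| grep -E "eef|wrist"; done;  python3 -m creep '[{"slide":[-0.03,0,0],"delta_rot":[0,0,0],"jaw":0},{"slide":[0,0,0],"delta_rot":[0,0,0],"jaw":0}]'| grep -E "eef|wrist"; python3 -m creep '[{"slide":[-0.03,0,0],"delta_rot":[0,0,0],"jaw":0},{"slide":[0,0,0],"delta_rot":[0,0,0],"jaw":0}]'| grep -E "eef|wrist"; python3 -c "
from h import *
go(-57,-75,.131)"
```

```text
eef_pos: [0.4819, -0.1411, 0.1328]
wrist_force: [-1.0, 1.0, 0.1]
eef_pos: [0.4834, -0.1408, 0.1328]
wrist_force: [-0.1, -0.6, -0.2]
eef_pos: [0.4848, -0.1405, 0.1328]
wrist_force: [0.6, -1.1, -0.2]
eef_pos: [0.4856, -0.1403, 0.1328]
wrist_force: [-4.8, -1.6, 2.5]
t 5.88 lamp [-56.1 -75.5 132.8] F [-4.8 -1.6  2.5] gap 0.00023101338766038943
turn units [ 0.   -0.02  0.  ]
slide now axes [0.02 0.01 0.04] goal axes [0.02 0.01 0.04]
```

Contact at TCP x of about -57 mm, as predicted. I'm pushing on over the first ridge in small steps.

```bash
python3 -m creep '[{"slide":[-0.03,0,0],"delta_rot":[0,0,0],"jaw":0},{"slide":[-0.03,0,0],"delta_rot":[0,0,0],"jaw":0}]' | grep -E "eef|wrist"; python3 -m creep '[{"slide":[-0.03,0,0],"delta_rot":[0,0,0],"jaw":0},{"slide":[-0.02,0,0],"delta_rot":[0,0,0],"jaw":0}]' | grep -E "eef|wrist"; python3 -m creep '[{"slide":[-0.02,0,0],"delta_rot":[0,0,0],"jaw":0},{"slide":[0,0,0],"delta_rot":[0,0,0],"jaw":0}]' | grep -E "eef|wrist";  python3 -c "
from h import *
go(-49,-75,.131)"
```

```text
eef_pos: [0.4886, -0.1396, 0.1328]
wrist_force: [-3.6, -0.6, 1.8]
eef_pos: [0.4918, -0.1389, 0.1328]
wrist_force: [-1.7, -0.4, 0.3]
eef_pos: [0.4929, -0.1387, 0.1328]
wrist_force: [0.4, -0.7, -0.4]
t 6.62 lamp [-48.6 -75.5 132.8] F [ 0.4 -0.7 -0.4] gap -8.747643321190226e-05
turn units [-0.    0.01  0.01]
slide now axes [0.01 0.01 0.04] goal axes [0.01 0.01 0.04]
```

```bash
python3 -m creep '[{"slide":[-0.03,0,0],"delta_rot":[0,0,0],"jaw":0},{"slide":[-0.03,0,0],"delta_rot":[0,0,0],"jaw":0}]' | grep -E "eef|wrist"; python3 -m creep '[{"slide":[-0.03,0,0],"delta_rot":[0,0,0],"jaw":0},{"slide":[-0.03,0,0],"delta_rot":[0,0,0],"jaw":0}]' | grep -E "eef|wrist"; python3 -m creep '[{"slide":[-0.03,0,0],"delta_rot":[0,0,0],"jaw":0},{"slide":[-0.02,0,0],"delta_rot":[0,0,0],"jaw":0}]' | grep -E "eef|wrist";  python3 -c "
from h import *
go(-33,-75,.131)"
```

```text
eef_pos: [0.4957, -0.1381, 0.1328]
wrist_force: [-0.4, -0.1, -0.6]
eef_pos: [0.4986, -0.1374, 0.1328]
wrist_force: [-0.2, -0.2, 0.3]
eef_pos: [0.501, -0.1369, 0.1328]
wrist_force: [-2.4, -1.1, -0.2]
t 7.38 lamp [-40.4 -75.5 132.8] F [-2.4 -1.1 -0.2] gap -8.358871582865301e-05
turn units [-0. -0.  0.]
slide now axes [-0.15  0.01  0.04] goal axes [-0.15  0.01  0.04]
```

Contact again near -41, so the slide is in stop 1. Next is ridge 2, near TCP -33.

```bash
python3 -m creep '[{"slide":[-0.03,0,0],"delta_rot":[0,0,0],"jaw":0},{"slide":[-0.03,0,0],"delta_rot":[0,0,0],"jaw":0}]' | grep -E "eef|wrist"; python3 -m creep '[{"slide":[-0.03,0,0],"delta_rot":[0,0,0],"jaw":0},{"slide":[-0.03,0,0],"delta_rot":[0,0,0],"jaw":0}]' | grep -E "eef|wrist"; python3 -m creep '[{"slide":[-0.03,0,0],"delta_rot":[0,0,0],"jaw":0},{"slide":[0,0,0],"delta_rot":[0,0,0],"jaw":0}]' | grep -E "eef|wrist";  python3 -c "
from h import *
go(-33,-75,.131)"
```

```text
eef_pos: [0.503, -0.1364, 0.1328]
wrist_force: [-5.1, -0.9, 2.2]
eef_pos: [0.5066, -0.1356, 0.1327]
wrist_force: [-2.2, -0.7, 0.3]
eef_pos: [0.5086, -0.1351, 0.1328]
wrist_force: [-0.2, 0.0, -0.2]
t 8.12 lamp [-32.5 -75.5 132.8] F [-0.2  0.  -0.2] gap -4.579129179956214e-05
turn units [-0.    0.01  0.01]
slide now axes [0.01 0.01 0.04] goal axes [0.01 0.01 0.04]
```

```bash
python3 -m creep '[{"slide":[-0.03,0,0],"delta_rot":[0,0,0],"jaw":0},{"slide":[-0.03,0,0],"delta_rot":[0,0,0],"jaw":0}]' | grep -E "eef|wrist"; python3 -m creep '[{"slide":[-0.03,0,0],"delta_rot":[0,0,0],"jaw":0},{"slide":[-0.03,0,0],"delta_rot":[0,0,0],"jaw":0}]' | grep -E "eef|wrist"; python3 -m creep '[{"slide":[-0.03,0,0],"delta_rot":[0,0,0],"jaw":0},{"slide":[-0.02,0,0],"delta_rot":[0,0,0],"jaw":0}]' | grep -E "eef|wrist";  python3 -c "
from h import *
go(-17,-75,.131)"
```

```text
eef_pos: [0.5114, -0.1346, 0.1328]
wrist_force: [0.3, -0.4, -1.0]
eef_pos: [0.5142, -0.1339, 0.1328]
wrist_force: [0.3, 0.6, -0.8]
eef_pos: [0.5166, -0.1334, 0.1328]
wrist_force: [-2.1, -0.5, 0.4]
t 8.88 lamp [-24.4 -75.5 132.8] F [-2.1 -0.5  0.4] gap 0.00033129949351958437
turn units [ 0. -0.  0.]
slide now axes [-0.15  0.01  0.04] goal axes [-0.15  0.01  0.04]
```

Stop 2 is confirmed (contact at about -25). Now the last ridge.

```bash
python3 -m creep '[{"slide":[-0.03,0,0],"delta_rot":[0,0,0],"jaw":0},{"slide":[-0.03,0,0],"delta_rot":[0,0,0],"jaw":0}]' | grep -E "eef|wrist"; python3 -m creep '[{"slide":[-0.03,0,0],"delta_rot":[0,0,0],"jaw":0},{"slide":[-0.03,0,0],"delta_rot":[0,0,0],"jaw":0}]' | grep -E "eef|wrist"; python3 -m creep '[{"slide":[-0.03,0,0],"delta_rot":[0,0,0],"jaw":0},{"slide":[0,0,0],"delta_rot":[0,0,0],"jaw":0}]' | grep -E "eef|wrist";  python3 -c "
from h import *
go(-17,-75,.131)"
```

```text
eef_pos: [0.5186, -0.1329, 0.1327]
wrist_force: [-4.6, -1.8, 1.7]
eef_pos: [0.5223, -0.1321, 0.1328]
wrist_force: [-2.5, -0.3, 1.7]
eef_pos: [0.5243, -0.1316, 0.1328]
wrist_force: [-0.3, -0.0, 0.1]
t 9.62 lamp [-16.5 -75.5 132.8] F [-0.3 -0.   0.1] gap -0.00015151800505778328
turn units [0.   0.01 0.01]
slide now axes [0.01 0.01 0.04] goal axes [0.01 0.01 0.04]
```

Force is gone at -16.5. I'm backing off, rising and checking.

```bash
python3 -m creep '[{"slide":[0.2,0,0],"delta_rot":[0,0,0],"jaw":0},{"slide":[0.2,0,0],"delta_rot":[0,0,0],"jaw":0},{"slide":[0,0,-0.5],"delta_rot":[0,0,0],"jaw":0},{"slide":[0,0,-0.5],"delta_rot":[0,0,0],"jaw":0},{"slide":[0.5,0.7,0],"delta_rot":[0,0,0],"jaw":0},{"slide":[0.5,0.7,0],"delta_rot":[0,0,0],"jaw":0},{"slide":[0,0.7,0],"delta_rot":[0,0,0],"jaw":0},{"slide":[0,0,0],"delta_rot":[0,0,0],"jaw":0}]'; python3 -c "
from h import *
go(-45,35,.150)
c=calibration('top');c2=calibration('wrist');t=grab_frame('top');w=grab_frame('wrist')
print(proj(c,W(8,-75,.148))-[305,115],proj(c2,W(8,-75,.148)),proj(c2,W(-45,35,.142)))
t=cv2.resize(t[115:270,305:490],(740,620))[:560];cv2.imwrite('pics/t2.png',t);cv2.imwrite('pics/w2.png',w)"
```

```text
time: 10.62
eef_pos: [0.4316, -0.0434, 0.1833]
tcp_rot: [-0.348, 3.121, -0.0]
wrist_force: [0.5, -0.5, -0.1]
finger_gap: 0.0001
finger_force: 0.0
t 10.62 lamp [-87.7  30.8 183.3] F [ 0.5 -0.5 -0.1] gap 5.576235834201667e-05
turn units [-0.    0.01  0.03]
slide now axes [-0.85  0.08  0.67] goal axes [-0.85  0.08  0.67]
[136.4119972  61.9510542] [146.16313373 386.28329021] [326.51772861 305.11522362]
```

View pics/t2.png

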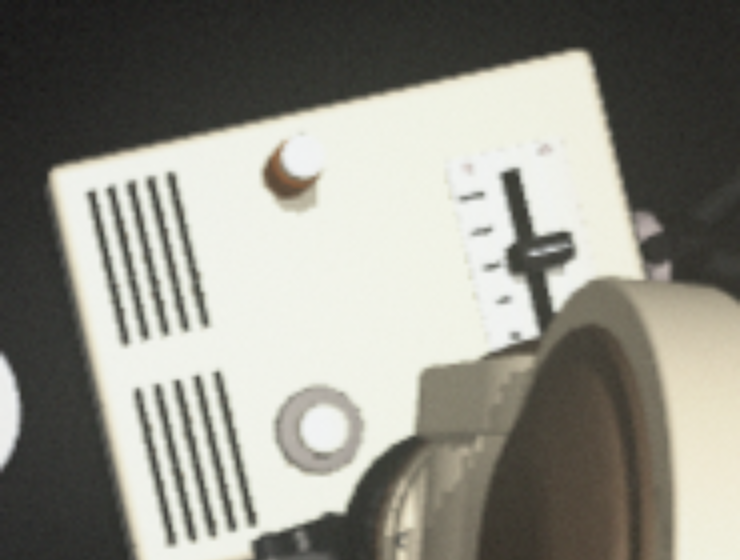

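View pics/w2.png

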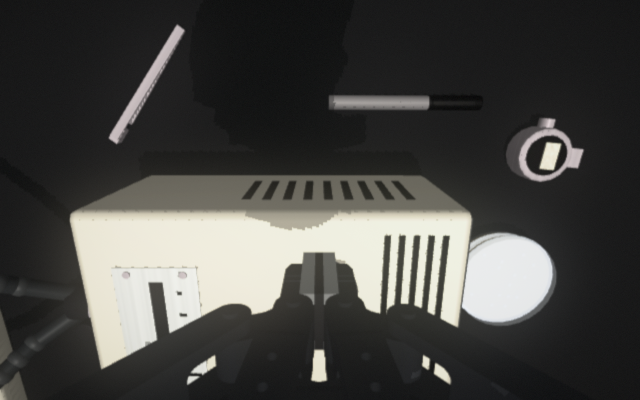

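The tab sits at crop (542,250), beside the third mark from the long end; the third stop was predicted at (546,248). The slide is in stop 3 and the button at crop (323,427) is free. I'm moving over the button.

```bash
python3 -m creep '[{"slide":[-0.45,0.08,0],"delta_rot":[0,0,0],"jaw":0},{"slide":[-0.4,0,0],"delta_rot":[0,0,0],"jaw":0},{"slide":[0,0,0.3],"delta_rot":[0,0,0],"jaw":0},{"slide":[0,0,0.3],"delta_rot":[0,0,0],"jaw":0},{"slide":[0,0,0.1],"delta_rot":[0,0,0],"jaw":0},{"slide":[0,0,0],"delta_rot":[0,0,0],"jaw":0}]'; python3 -c "
from h import *
go(-45,35,.136)"
```

```text
time: 11.48
eef_pos: [0.4726, -0.0316, 0.1474]
tcp_rot: [0.345, -3.122, -0.0]
wrist_force: [-0.2, -0.9, 0.7]
finger_gap: 0.0002
finger_force: 0.0
t 11.47 lamp [-45.1  33.5 147.4] F [-0.2 -0.9  0.7] gap 0.00016389841959625208
turn units [ 0.   -0.01  0.  ]
slide now axes [-0.    0.03  0.23] goal axes [-0.    0.03  0.23]
```

```bash
python3 -m creep '[{"slide":[0,0,0.06],"delta_rot":[0,0,0],"jaw":0},{"slide":[0,0,0.06],"delta_rot":[0,0,0],"jaw":0},{"slide":[0,0,0.06],"delta_rot":[0,0,0],"jaw":0},{"slide":[0,0,0],"delta_rot":[0,0,0],"jaw":0}]' | grep -E "eef|wrist"; python3 -m creep '[{"slide":[0,0,0.04],"delta_rot":[0,0,0],"jaw":0},{"slide":[0,0,0.02],"delta_rot":[0,0,0],"jaw":0},{"slide":[0,0,0],"delta_rot":[0,0,0],"jaw":0}]' | grep -E "eef|wrist"
```

```text
eef_pos: [0.4733, -0.0314, 0.139]
wrist_force: [0.4, -0.9, 4.1]
eef_pos: [0.4733, -0.0314, 0.1361]
wrist_force: [0.2, -0.7, 5.0]
```

```bash
python3 -m creep '[{"slide":[0,0,0.03],"delta_rot":[0,0,0],"jaw":0},{"slide":[0,0,0.01],"delta_rot":[0,0,0],"jaw":0},{"slide":[0,0,0],"delta_rot":[0,0,0],"jaw":0}]' | grep -E "eef|wrist"
```

```text
eef_pos: [0.4734, -0.0314, 0.1358]
wrist_force: [-4.7, 0.3, 18.5]
```

The force jumped to 18 N, so the button is at its stop. I'm releasing and lifting clear.

```bash
python3 -m creep '[{"slide":[0,0,-0.2],"delta_rot":[0,0,0],"jaw":0},{"slide":[0,0,-0.7],"delta_rot":[0,0,0],"jaw":0},{"slide":[0,0,-0.9],"delta_rot":[0,0,0],"jaw":0},{"slide":[0.7,0.3,0],"delta_rot":[0,0,0],"jaw":0},{"slide":[0.7,0.3,0],"delta_rot":[0,0,0],"jaw":0},{"slide":[0.7,0.3,0],"delta_rot":[0,0,0],"jaw":0},{"slide":[0,0,0],"delta_rot":[0,0,0],"jaw":0},{"slide":[0,0,0],"delta_rot":[0,0,0],"jaw":0}]'; python3 -c "
from h import *
c=calibration('top');t=grab_frame('top')
print(4*(proj(c,W(8,-75,.148))-[305,115]))
cv2.imwrite('pics/t3.png',cv2.resize(t[115:265,305:490],(740,600)))"
```

```text
time: 13.72
eef_pos: [0.3612, -0.0105, 0.2237]
tcp_rot: [-0.346, 3.122, -0.0]
wrist_force: [0.3, 0.2, 0.4]
finger_gap: -0.0
finger_force: 0.0
[545.6479888  247.80421681]
```

View pics/t3.png

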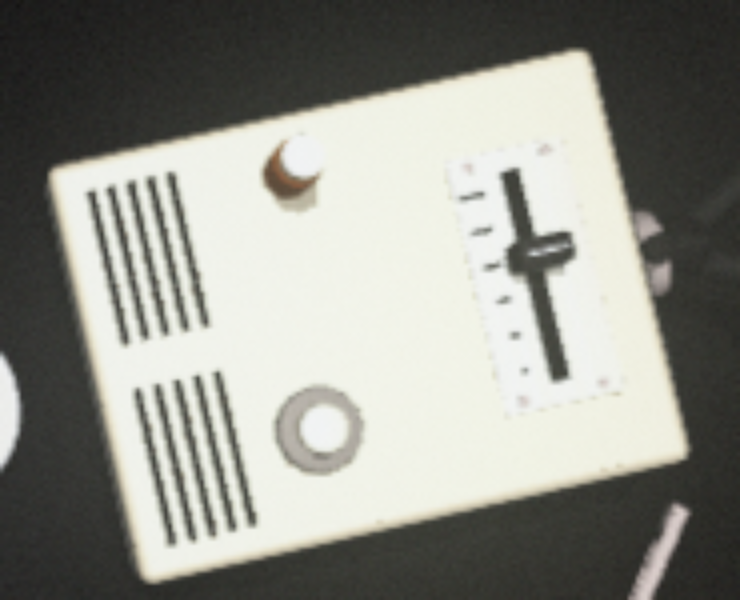

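The tab is still at (542,250), the third stop, the button at (325,428) is up, and the vial has not moved.

```bash
python3 -c "
from cell import *
print(finish_job())"
```

```text
the job is handed in; nothing more can be done
None
```

I pushed the aperture slide to its third click stop, pressed the lamp button to its stop and let it come up, and handed the job in with the arm clear; the hand-in gave no verdict.

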